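# Load the load-cell weight carrier with slotted weights

## Robot

A 6-joint arm with a two-finger parallel gripper is mounted at the origin on the work surface. World frame = base frame: x ahead of the robot, y to its left, z up, the work surface at z = 0. Lengths are in m, angles in rad, forces in N, time in s.
With the tool pointing down it reaches from about 0.25 to 0.775 m from the base axis. Payload 4 kg.
Tool frame: the origin (TCP) lies at the very end of the fingers, on their centre line; the grasp point (between the pads) lies 19 mm behind it (tcp_to_grasp is the distance from the TCP to the grasp point, in m); z points along the fingers, y is the line along which they close (so a half turn about z gives the same grasp; the last joint's range is limited). The gripper opens to 94 mm and grips with 3 to 60 N. Pads are 16 mm wide; open, the fingers measure 119 mm over their backs; the gripper's body (75 mm by 177 mm) begins 78 mm behind the grasp point.
Start: joints at [-1.272, 0.087, 1.371, -0, 1.684, -0.103], TCP at [0.215, -0.506, 0.206] pointing down, gripper open.
Joint ranges: [-3.1, 3.1], [-0.76, 2.03], [0.27, 2.55], [-1.08, 4.22], [0.17, 2.65], [-2.57, 2.57]. Speed limits (rad/s): [2.79, 2.79, 3.14, 3.14, 3.14, 3.14].

## Interface

Orientations are given as [roll, pitch, yaw] about the fixed x, y, z axes, in that order (R = Rz(yaw) Ry(pitch) Rx(roll)).
In Python, from bench import * gives the robot as it stands.
- The arm moves only by the shell command python3 -m creep 'ROWS'. ROWS is rows parted by semicolons, their numbers by spaces, 1 to 20 of them, each of 5 numbers: the finger opening in m, then dx, dy, dz in m, then a turn about the tool's z in rad; each row shifts and turns the commanded pose from where the row before left it, along the tool's axes as they then stand; what a row does not reach is not made up. A row lasts 1/12 s, in which the tool goes at most 0.0417 m and 0.125 rad, less where a joint would pass 70% of its speed; a pose out of reach is approached as far as the arm can. The fingers move at their own pace and stop on an object; the grip force is fixed at half the most. Time passes only in rows, so rows that do not move let the fingers close. It prints the time, the measured TCP pose, the force, the opening and the grip force at its end.
- get_obs(): the state, without advancing time (a new reading comes with each control period).
- snapshot(name): name is "scene" or "side" or "wrist"; returns a dict with "color" (400x640x3 uint8, blue, green, red), "fx", "fy", "cx", "cy" (pixels), "extrinsics" (4x4, takes a point from world to camera coordinates). Camera axes: x right, y down, z forward; pixel columns grow to the right and rows downward; lengths in m; the calibration is good to about 2 mm. A picture is of the moment at which its call begins. There is no depth.
- close_job(): hands the job in; it is judged then, once.
The state is a dict: "time": time; "joint_positions": joint angles; "qvel": joint speeds; "joint_torque": joint torques, N m; "tool_pos": TCP position; "ee_rot": TCP orientation; "wrist_force": force on the tool from outside, world axes, zero at the start; "wrist_torque": the same for the moment, N m; "width": finger opening in m; "finger_force": force on a finger pad.
Only numpy, scipy, OpenCV 4.12 (cv2) and the standard library are available. Lean on these libraries where they do the work, as an engineer would, in place of code of your own. Each camera call takes 0.05 s, during which the arm holds its last target. There are 200 camera calls.

## Task

Build up the test load on the load cell: put the three slotted steel weights on the carrier's stem, the largest at the bottom on the pan, the medium one on it and the smallest on top. Slide each weight in by its slot below the stem's knob and seat it flat with the stem at the middle of the disc, its slot turned at least a quarter turn away from the slot of the weight directly under it so that none can slide off. Leave the meter and the screwdriver where they lie.

Things in the scene. Friction and masses are not known exactly. Their poses are not given: they have to be found in the camera images.
- large_weight: The largest of three plain steel slotted weights: flat disc 56 mm across, 12 mm thick, about 190 g. Origin: disc centre, on its underside; z up. A 13 mm wide slot is cut right through, open at the rim on the +x side and running in along x to a half-round end about the disc's centre (to 6.5 mm past it). Starts flat on the white panel (18 mm thick), turned any way.
- medium_weight: The middle one of three plain steel slotted weights: flat disc 46 mm across, 9 mm thick, about 90 g. Origin: disc centre, on its underside; z up. A 13 mm wide slot is cut right through, open at the rim on the +x side and running in along x to a half-round end about the disc's centre (to 6.5 mm past it). Starts flat on the white panel (18 mm thick), turned any way.
- small_weight: The smallest of three plain steel slotted weights: flat disc 36 mm across, 8 mm thick, about 45 g. Origin: disc centre, on its underside; z up. A 13 mm wide slot is cut right through, open at the rim on the +x side and running in along x to a half-round end about the disc's centre (to 6.5 mm past it). Starts flat on the white panel (18 mm thick), turned any way.
- medium_weight_mouth (a point): Mouth of the medium weight's slot: the point at its rim, 23 mm from the disc's centre along the slot, at half its thickness.
- small_weight_mouth (a point): Mouth of the small weight's slot: the point at its rim, 18 mm from the disc's centre along the slot, at half its thickness.
- carrier: Load cell with weight carrier, fixed on the panel: base plate 100 x 76 x 8 mm, round steel cell 56 mm across, on it a flat round pan 46 mm across, its top 40 mm above the origin, and in the pan's middle an upright stem 6 mm thick. Origin: on the stem's axis, underside of the base plate; z up. Stacked as asked, the weights' undersides lie 40, 52 and 61 mm above it, the stack's top at 69 mm.
- knob (a point): Middle of the underside of the round knob, 17 mm across and 9 mm high, on top of the carrier's stem, 84 mm above the carrier's origin. It does not pass through a slot, so weights go on sideways in the 44 mm between pan and knob.
- meter: Bystander: loose grey hand-held meter 110 x 60 x 24 mm with a dial standing up to 31 mm, lying on the panel. Origin: centre of its underside, x along its length. Not to be disturbed.
- screwdriver: Bystander: loose black-handled screwdriver 170 mm long lying on the panel beyond the weights, roughly parallel to y, handle to the robot's right (its own -x). Origin under the middle of its length. Not to be disturbed.
Things that resemble listed ones, but are neither listed nor needed, are in the scene too. What is shaped like the medium_weight but red is not meant.

How it is judged:
By the outcome, as a careful person would: the job done as asked, in the order asked, and still so for the second after the job is handed in, with the robot touching nothing.
It also fails if it takes over 90 s, if anything falls off the work surface, if the arm or the gripper's body presses on something with over 40 N, if the wrist force passes 120 N, or if a joint passes its speed limit or range.

## Working session

There is one attempt and no reset: what is moved stays moved. The work goes in short steps, Python scripts to look and compute and a shell command to move; the robot and the scene stay as the last step left them, time stands still between calls to the robot, and variables do not carry over. Pictures are saved under pics/ and viewed, at most 15 in all, crops included, and the job is handed in when it is done.

```bash
ls; mkdir -p pics; cat > h.py <<'E'
from bench import *
import numpy as np, cv2
def save(n,f):
    s=snapshot(n); cv2.imwrite('pics/'+f+'.png',s['color']); np.savez('pics/'+f,**{k:s[k] for k in s}); return s
def ray(s,u,v,z):
    E=np.array(s['extrinsics']);R,t=E[:3,:3],E[:3,3];c=-R.T@t
    d=R.T@np.array([(u-s['cx'])/s['fx'],(v-s['cy'])/s['fy'],1]); return c+d*(z-c[2])/d[2]
def proj(s,p):
    E=np.array(s['extrinsics']);q=E[:3,:3]@p+E[:3,3];return np.array([s['fx']*q[0]/q[2]+s['cx'],s['fy']*q[1]/q[2]+s['cy']])
E
python3 - <<'E'
from h import *
for n in ['scene','side','wrist']:
    s=save(n,n+'0'); E=np.array(s['extrinsics']); print(n,s['fx'],s['cx'],s['cy'],-E[:3,:3].T@E[:3,3],E[2,:3])
o=get_obs();print(o['time'],o['tool_pos'],o['ee_rot'],o['width'])
a=cv2.imread('pics/scene0.png')
E
```

```text
pics
scene 497.6922249091081 320.6832153436675 201.41267333605478 [ 0.92031244 -0.66373233  0.66475776] [-0.40666344  0.6933661  -0.59486831]
side 396.4190159681835 320.2841886126947 203.4956786308285 [0.30639311 0.6427265  0.61279156] [ 0.27768723 -0.76352023 -0.5830323 ]
wrist 349.34048797313915 318.4469520712722 200.13657963371026 [ 0.27745452 -0.47960488  0.3837343 ] [-0.21887652 -0.09210667 -0.97139561]
0.15 [ 0.21493974 -0.5058138   0.20459915] [-3.13992950e+00 -1.54899490e-04  4.01761992e-01] 0.09405550131970983
```

View pics/scene0.png

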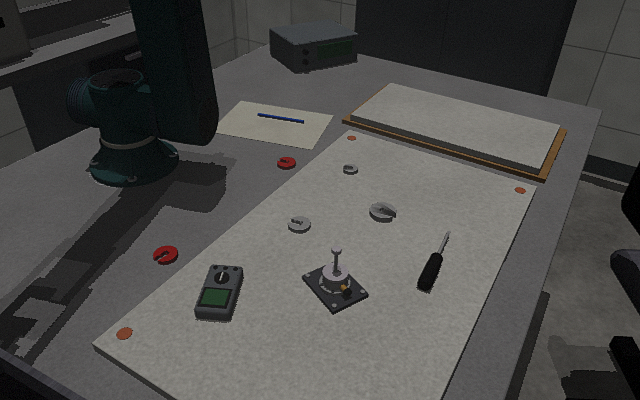

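View pics/side0.png

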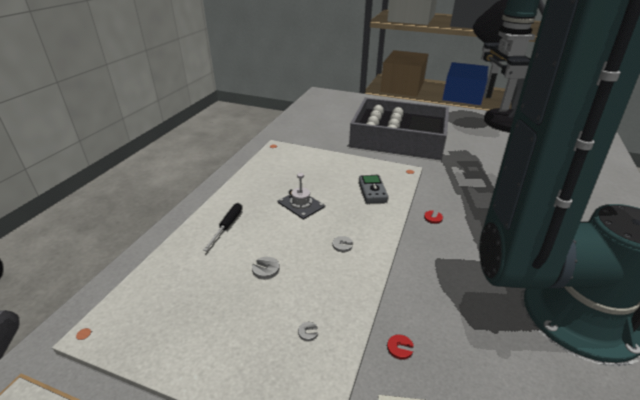

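The scene view shows three steel discs on the panel at (299,224), (382,211) and (350,169). The carrier is at (335,285) with its knob at (336,251). The meter is at (219,291), the screwdriver at (435,262), and two red discs lie off the panel at (166,254) and (286,162). The side view shows the same discs at (343,243), (265,267) and (308,331), with the red ones at (433,216) and (400,346).
Candidates: the steel discs fit, and the red ones are not meant. I'll confirm this in an enlarged crop.

```bash
python3 - <<'E'
from h import *
S={n:np.load(f'pics/{n}0.npz') for n in ['scene','side']}
pts={'scene':[(382,211),(299,224),(350,169),(336,275)],'side':[(265,267),(343,243),(308,331),(301,195)]}
rows=[]
for n in S:
    r=[]
    for (u,v),z in zip(pts[n],[.03,.027,.026,.058]):
        print(n,(u,v),ray(S[n],u,v,z).round(4))
        c=S[n]['color'][v-25:v+25,u-25:u+25]; r.append(cv2.resize(c,(200,200),interpolation=cv2.INTER_CUBIC))
    rows.append(np.hstack(r))
print('knob',ray(S['scene'],336,251,.106),ray(S['side'],300,178,.106))
cv2.imwrite('pics/crop.png',np.vstack(rows))
E
```

```text
scene (382, 211) [0.6119 0.1175 0.03  ]
scene (299, 224) [ 0.4875 -0.0101  0.027 ]
scene (350, 169) [0.4747 0.2291 0.026 ]
scene (336, 275) [ 0.6375 -0.1228  0.058 ]
side (265, 267) [0.6123 0.1305 0.03  ]
side (343, 243) [ 0.4857 -0.0011  0.027 ]
side (308, 331) [0.4727 0.2414 0.026 ]
side (301, 195) [ 0.6277 -0.1005  0.058 ]
knob [ 0.63190499 -0.11704129  0.106     ] [ 0.62991733 -0.10210054  0.106     ]
```

View pics/crop.png

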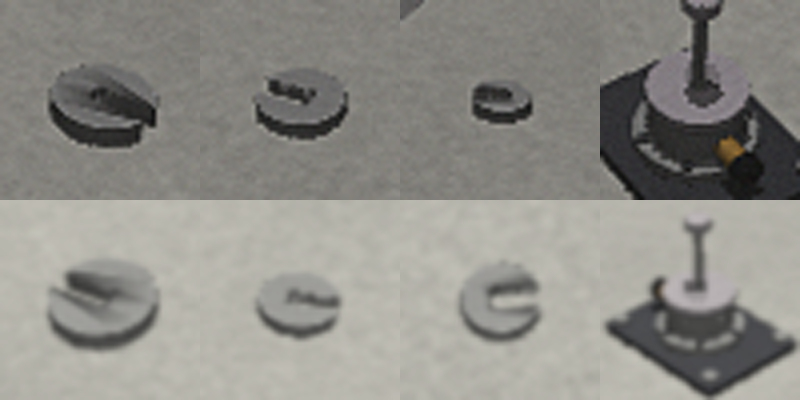

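The crop shows, from left to right, the large, medium and small steel discs and the carrier. All three discs have dark or grey slots and none is red, so large is scene (382,211), medium is (299,224) and small is (350,169). I'll move over the weights for a wrist view.

```bash
r="python3 -m creep"; python3 -m creep '0.094 0.0263 -0.0217 -0.002 0;0.094 0.0263 -0.0217 -0.002 0;0.094 0.0263 -0.0217 -0.002 0;0.094 0.0263 -0.0217 -0.002 0;0.094 0.0263 -0.0217 -0.002 0;0.094 0.0263 -0.0217 -0.002 0;0.094 0.0263 -0.0217 -0.002 0;0.094 0.0263 -0.0217 -0.002 0;0.094 0.0263 -0.0217 -0.002 0;0.094 0.0263 -0.0217 -0.002 0;0.094 0.0263 -0.0217 -0.002 0;0.094 0.0263 -0.0217 -0.002 0;0.094 0.0263 -0.0217 -0.002 0;0.094 0.0263 -0.0217 -0.002 0;0.094 0.0263 -0.0217 -0.002 0;0.094 0.0263 -0.0217 -0.002 0;0.094 0.0263 -0.0217 -0.002 0;0.094 0.0263 -0.0217 -0.002 0;0.094 0.0263 -0.0217 -0.002 0;0.094 0.0263 -0.0217 -0.002 0'
python3 - <<'E'
from h import *
s=save('wrist','w1');o=get_obs();print(o['tool_pos'],o['ee_rot'])
for p in [(.612,.124,.03),(.486,-.005,.027),(.474,.235,.026),(.63,-.11,.106)]: print(proj(s,np.array(p)))
E
```

```text
time: 1.82
tool_pos: [0.5298, 0.1007, 0.2452]
ee_rot: [3.142, 0.001, 0.402]
wrist_force: [0.6, -0.2, 0.6]
width: 0.094
finger_force: 0.0
[0.53176161 0.10586313 0.24448711] [-3.13738306e+00 -2.52026094e-03  4.07439143e-01]
[327.83112078  98.38510581]
[384.4119633  241.96744424]
[191.81448483 174.00525066]
[569.83657092 179.00389647]
```

View pics/w1.png

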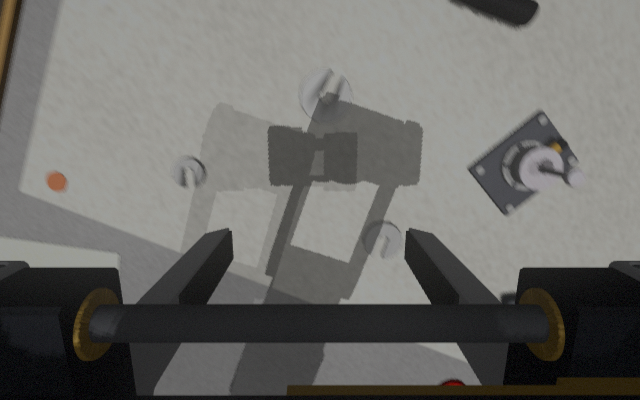

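The wrist view shows the large disc at (325,93), the small at (188,171), the medium at (382,240), the knob at (575,175) and the pan at (541,168). I'll enlarge these for the slot directions and centres.

```bash
python3 - <<'E'
from h import *
s=np.load('pics/w1.npz');im=s['color']
r=[]
for (u,v) in [(325,95),(382,240),(188,171),(555,170)]:
    c=cv2.resize(im[v-35:v+35,u-35:u+35],(350,350),interpolation=cv2.INTER_CUBIC)
    c=cv2.convertScaleAbs(c,alpha=1.4,beta=-30)
    for k in range(0,350,50): cv2.line(c,(k,0),(k,5),(0,0,255));cv2.line(c,(0,k),(5,k),(0,0,255))
    r.append(c)
o=np.vstack([np.hstack(r[:2]),np.hstack(r[2:])])
cv2.imwrite('pics/w1c.png',cv2.resize(o,(600,600)))
E
```

```text
(no output)
```

View pics/w1c.png

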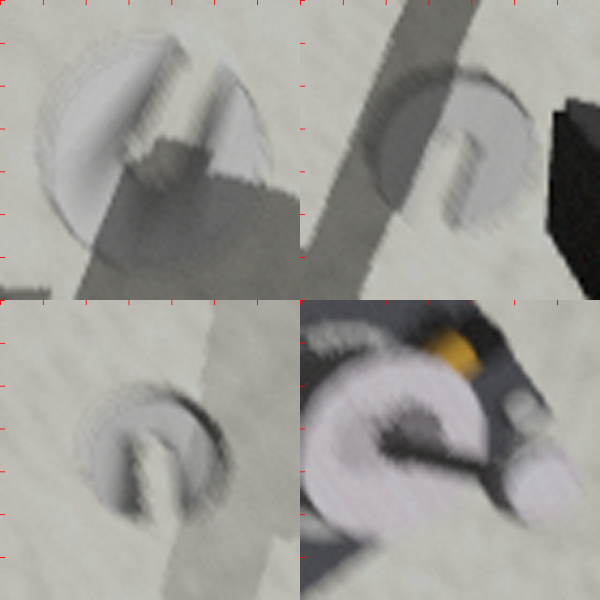

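```bash
cat >> h.py <<'E'
def slot(s,c,m,z):
    a,b=ray(s,*c,z),ray(s,*m,z); d=b-a; return a[:2].round(4),np.degrees(np.arctan2(d[1],d[0])).round(1),np.hypot(*d[:2]).round(4)
E
python3 - <<'E'
from h import *
s=np.load('pics/w1.npz')
f=lambda u,v,x,y:(u-35+x/4.286,v-35+y/4.286)
print('L',slot(s,f(325,95,155,152),f(325,95,204,58),.030))
print('M',slot(s,f(382,240,150,148),f(382,240,128,220),.027))
print('S',slot(s,f(188,171,157,153),f(188,171,163,218),.026))
print('pan',ray(s,*f(555,170,94,143),.058),'knob',ray(s,*f(555,170,240,187),.107))
E
```

```text
L (array([0.6141, 0.1269]), np.float64(-5.3), np.float64(0.0255))
M (array([ 0.4877, -0.001 ]), np.float64(-170.8), np.float64(0.0223))
S (array([0.4756, 0.2381]), np.float64(-156.8), np.float64(0.0178))
pan [ 0.63388399 -0.11231482  0.058     ] knob [ 0.63240276 -0.1142975   0.107     ]
```

```bash
python3 -m creep '0.094 0.021 0.0032 0.031 0;0.094 0.021 0.0032 0.031 0;0.094 0.021 0.0032 0.031 0;0.094 0.021 0.0032 0.031 0;0.094 0 0 0 0.1235;0.094 0 0 0 0.1235;0.094 0 0 0 0.1235;0.094 0 0 0 0.1235;0.094 0 0 0 0;0.094 0 0 0 0'
python3 - <<'E'
from h import *
s=save('wrist','w2');o=get_obs();print(o['tool_pos'],o['ee_rot'],np.linalg.norm(o['qvel']))
p=proj(s,np.array([.614,.127,.03]));print(p)
u,v=map(int,p); r=70
c=cv2.resize(s['color'][v-r:v+r,u-r:u+r],(560,560),interpolation=cv2.INTER_CUBIC);print(u,v)
cv2.imwrite('pics/w2c.png',cv2.convertScaleAbs(c,alpha=1.4,beta=-20))
E
```

```text
time: 2.7
tool_pos: [0.6115, 0.1198, 0.121]
ee_rot: [3.141, 0.001, -0.089]
wrist_force: [-0.2, -0.0, -0.3]
width: 0.0943
finger_force: 0.0
[0.61158123 0.11983742 0.12120955] [ 3.14140627e+00  4.84567306e-04 -8.93417853e-02] 0.011198899731046605
[308.26925193 200.20912296]
308 200
```

View pics/w2c.png

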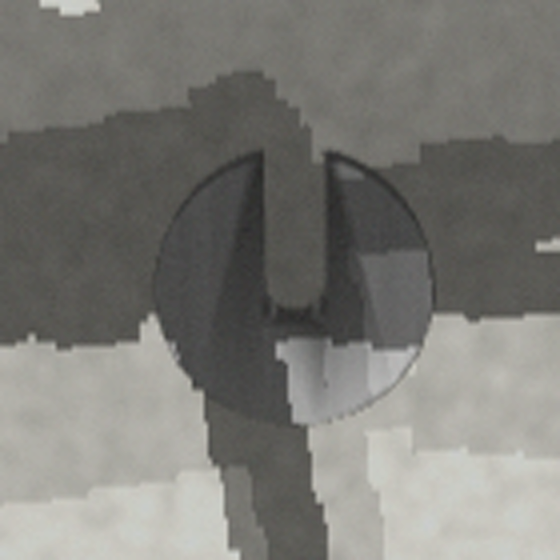

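The crop shows the large disc sharply. Its centre is at crop (295,282), which is pixel (311.8,200.5), and its slot lies along the image's up direction, matching the tool x axis.

```bash
python3 - <<'E'
from h import *
s=np.load('pics/w2.npz');print(slot(s,(311.8,200.5),(311.8,168),.030),ray(s,304,118+0,.03))
print(proj(s,np.array([.6115,.1198,.121])))
E
```

```text
(array([0.6135, 0.1242]), np.float64(-5.4), np.float64(0.0261)) [0.67773763 0.12406936 0.03      ]
[317.38018009 243.25968478]
```

```bash
python3 -m creep '0.08 0.0016 -0.0046 0.03 0;0.08 0 0 0.035 0;0.08 0 0 0.025 0;0.08 0 0 0.0105 0;0.08 0 0 0 0;0.04 0 0 0 0;0.04 0 0 0 0;0.04 0 0 0 0;0.04 0 0 0 0;0.04 0 0 0 0;0.04 0 0 0 0'
```

```text
time: 3.67
tool_pos: [0.6143, 0.1246, 0.0217]
ee_rot: [-3.141, -0.001, -0.092]
wrist_force: [-0.4, -0.1, 0.6]
width: 0.0553
finger_force: 30.0
```

```bash
python3 -m creep '0.04 0 0 -0.04 0;0.04 0 0 -0.04 0;0.04 -0.0036 0.034 0 0;0.04 -0.0036 0.034 0 0;0.04 -0.0036 0.034 0 0;0.04 -0.0036 0.034 0 0;0.04 -0.0036 0.034 0 0;0.04 -0.0036 0.034 0 0;0.04 -0.0036 0.034 0 0;0.04 0 0 0 0;0.04 0 0 0 0;0.04 0 0 0 0;0.04 0 0 0 0'
python3 - <<'E'
from h import *
s=save('wrist','w3');o=get_obs();print(o['tool_pos'],o['ee_rot'],np.linalg.norm(o['qvel']),o['width'])
print(proj(s,np.array([.632,-.116,.111])))
cv2.imwrite('pics/w3c.png',cv2.convertScaleAbs(s['color'],alpha=1.5))
E
```

```text
time: 4.75
tool_pos: [0.5668, -0.1091, 0.1006]
ee_rot: [-3.141, 0.001, -0.091]
wrist_force: [0.8, 0.1, -1.4]
width: 0.0551
finger_force: 30.0
[ 0.56689461 -0.10894417  0.10073403] [-3.14124041e+00  4.41448683e-04 -9.04011306e-02] 0.006798529003364964 0.05542886846552367
[319.12743904 120.01011042]
```

View pics/w3c.png

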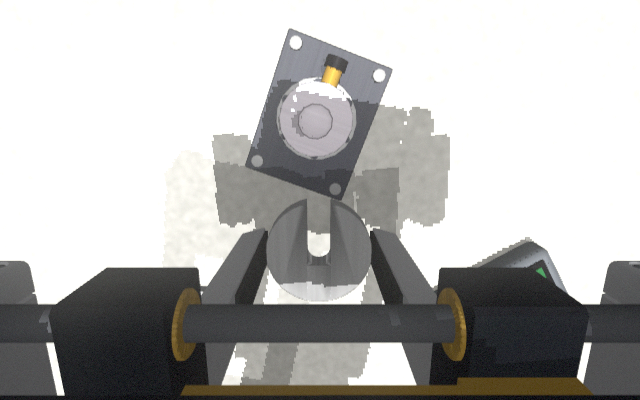

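The view shows the held disc with its centre at about (319,249) and slot facing up, and the knob ahead at (315.5,121.5).

```bash
python3 - <<'E'
from h import *
s=np.load('pics/w3.npz')
g=cv2.cvtColor(s['color'],cv2.COLOR_BGR2GRAY)
def circ(x,y,r,a,b):
    c=cv2.resize(g[y-r:y+r,x-r:x+r],None,fx=4,fy=4,interpolation=cv2.INTER_CUBIC)
    h=cv2.HoughCircles(c,cv2.HOUGH_GRADIENT,1,20,param1=60,param2=15,minRadius=a*4,maxRadius=b*4)
    return [] if h is None else [(q[0]/4+x-r,q[1]/4+y-r,q[2]/4) for q in h[0][:3]]
k=circ(316,121,30,14,21);p=circ(316,120,50,36,43);d=circ(319,249,62,48,56)
for n,l,z in(('knob',k,.111),('pan/cell',p,.056),('disc',d,.1095)):
    for c in l: print(n,np.round(c,1),ray(s,c[0],c[1],z).round(4))
E
```

```text
knob [315.4 121.4  16.5] [ 0.6315 -0.1142  0.111 ]
knob [318.1 125.6  20.8] [ 0.6295 -0.1153  0.111 ]
pan/cell [316.4 119.1  40.1] [ 0.6319 -0.1144  0.056 ]
pan/cell [320.9 116.6  41.5] [ 0.6331 -0.1173  0.056 ]
pan/cell [320.1 122.6  42. ] [ 0.6295 -0.1165  0.056 ]
disc [318.9 250.4  53.1] [ 0.5661 -0.1099  0.1095]
disc [318.9 245.1  55.8] [ 0.569  -0.1101  0.1095]
disc [320.6 255.6  48.7] [ 0.5631 -0.1105  0.1095]
```

```bash
python3 -m creep '0.04 0 -0.0012 0.0335 0;0.04 0 0 0 0;0.04 0.0163 0 0 0;0.04 0.0163 0 0 0;0.04 0.0163 0 0 0;0.04 0.0163 0 0 0;0.04 0 0 0 0;0.04 0 0 0 0;0.04 0 0 0 0;0.04 0 0 0.004 0;0.04 0 0 0 0;0.04 0 0 0 0'
python3 - <<'E'
from h import *
s=save('side','s4');w=save('wrist','w4');o=get_obs();print(o['tool_pos'],o['ee_rot'],o['wrist_force'])
p=proj(s,np.array([.632,-.114,.07]));u,v=map(int,p)
a=cv2.resize(s['color'][v-35:v+35,u-35:u+35],(400,400),interpolation=cv2.INTER_CUBIC)
u,v=map(int,proj(w,np.array([.632,-.114,.07]))); print(u,v)
b=cv2.resize(w['color'][v-80:v+80,u-80:u+80],(400,400),interpolation=cv2.INTER_CUBIC)
cv2.imwrite('pics/c4.png',cv2.convertScaleAbs(np.hstack([a,b]),alpha=1.4))
E
```

```text
time: 5.8
tool_pos: [0.6309, -0.1148, 0.0631]
ee_rot: [-3.141, 0.001, -0.092]
wrist_force: [-1.1, -0.3, -1.8]
width: 0.0551
finger_force: 30.0
[ 0.63139546 -0.1150514   0.06350417] [ 3.14154541e+00  2.76496579e-04 -9.23350927e-02] [-0.68775017  0.45194509 -1.76763644]
315 246
```

View pics/c4.png

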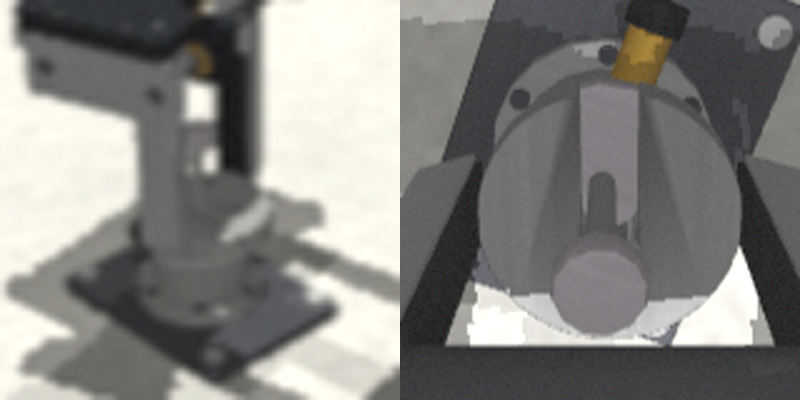

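The side crop shows the disc held just above the pan around the stem. The wrist crop shows the stem inside the slot but left of the slot's centre line: stem at crop x≈600, slot centre at 609. I'll work out the correction.

```bash
python3 - <<'E'
from h import *
s=np.load('pics/w4.npz')
print('disc',ray(s,318.6,249.2,.0725),'knob',ray(s,315,282,.111),'stem',ray(s,315.4,166+187/2.5,.058))
for z in (.058,.111):print(proj(s,np.array([.6316,-.1143,z])))
E
```

```text
disc [ 0.63130329 -0.11561873  0.0725    ] knob [ 0.63241478 -0.11417237  0.111     ] stem [ 0.63070121 -0.11378688  0.058     ]
[316.16150307 239.20964687]
[315.49592421 283.77688299]
```

```bash
python3 -m creep '0.04 0.0005 -0.0015 0 0;0.04 0 0 0.0015 0;0.04 0 0 0 0;0.04 0 0 0 0'; python3 -m creep '0.04 0 0 0.001 0;0.04 0 0 0 0'
```

```text
time: 6.23
tool_pos: [0.6324, -0.1136, 0.0618]
ee_rot: [3.142, 0.0, -0.092]
wrist_force: [0.2, -0.9, -1.3]
width: 0.0552
finger_force: 30.0
time: 6.4
tool_pos: [0.6326, -0.1136, 0.0617]
ee_rot: [3.141, -0.0, -0.092]
wrist_force: [-0.5, 0.1, 1.2]
width: 0.0554
finger_force: 30.0
```

```bash
python3 -m creep '0.075 0 0 0 0;0.075 0 0 0 0;0.075 0 0 0 0;0.075 0 0 -0.025 0;0.075 0 0 -0.04 0;0.075 0 0 -0.035 0;0.075 -0.0258 -0.016 0 0;0.075 -0.0258 -0.016 0 0;0.075 -0.0258 -0.016 0 0;0.075 -0.0258 -0.016 0 0;0.075 -0.0258 -0.016 0.02 0;0.075 -0.0258 -0.016 0.02 0;0.075 0 0 0 -0.1245;0.075 0 0 0 -0.1245;0.075 0 0 0 0;0.075 0 0 0 0;0.075 0 0 0 0;0.075 0 0 0 0'
python3 - <<'E'
from h import *
s=save('wrist','w5');t=save('side','s5');o=get_obs();print(o['tool_pos'],o['ee_rot'],np.linalg.norm(o['qvel']))
p=proj(s,np.array([.487,-.004,.027]));u,v=map(int,p); r=60;print(u,v)
c=cv2.resize(s['color'][v-r:v+r,u-r:u+r],(480,480),interpolation=cv2.INTER_CUBIC)
u,v=map(int,proj(t,np.array([.632,-.114,.08])))
a=cv2.resize(t['color'][v-24:v+24,u-16:u+16],(320,480),interpolation=cv2.INTER_CUBIC)
cv2.imwrite('pics/w5c.png',cv2.convertScaleAbs(np.hstack([c,a]),alpha=1.4,beta=-20))
E
```

```text
time: 7.9
tool_pos: [0.4879, -0.004, 0.1215]
ee_rot: [3.141, -0.001, 0.155]
wrist_force: [-0.2, -0.1, -0.1]
width: 0.0748
finger_force: 0.0
[ 0.48770901 -0.00402127  0.12133184] [ 3.14130313e+00 -6.98427094e-04  1.55384785e-01] 0.006754105054042219
317 202
```

View pics/w5c.png

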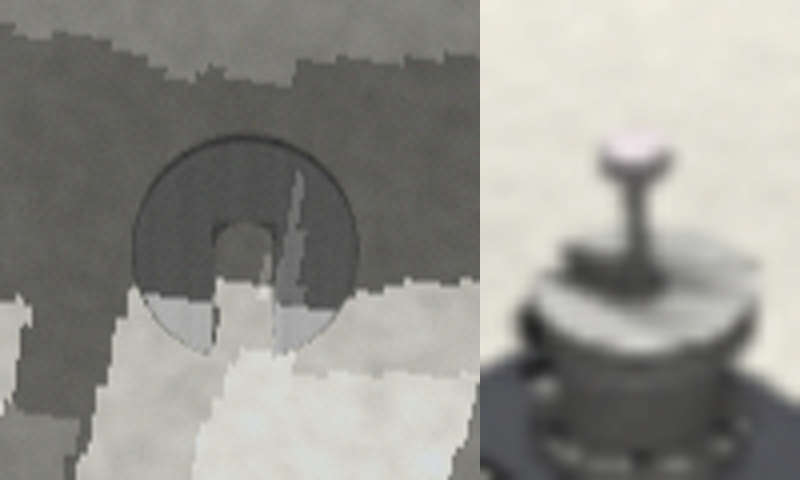

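The left crop shows the medium disc with its centre at about (245,250), pixel (318.2,204.5), and its slot straight down (tool −x). The right crop shows the large disc seated flat on the pan with the stem in the middle of it.

```bash
python3 - <<'E'
from h import *
s=np.load('pics/w5.npz');o=get_obs()
a=ray(s,318.2,204.5,.027);d=a[:2]-np.array(o['tool_pos'])[:2];y=o['ee_rot'][2]
print(a,d@[np.cos(y),np.sin(y)],d@[np.sin(y),-np.cos(y)],o['tool_pos'][2],ray(s,318.2,176.2,.027))
E
```

```text
[ 0.48535714 -0.00483745  0.027     ] -0.0024498430768373964 0.0004423702397657262 0.12133183737498845 [ 0.50826802 -0.00127659  0.027     ]
```

```bash
python3 -m creep '0.07 -0.0024 0.0004 0.03 0;0.07 0 0 0.035 0;0.07 0 0 0.025 0;0.07 0 0 0.0105 0;0.07 0 0 0 0;0.03 0 0 0 0;0.03 0 0 0 0;0.03 0 0 0 0;0.03 0 0 0 0;0.03 0 0 0 0;0.03 0 0 0 0'; python3 -m creep '0.03 0 0 -0.03 0;0.03 0 0 -0.035 0;0.03 0 0 -0.035 0;0.03 0 0 -0.03 0;0.03 0.0268 0.0187 0 0;0.03 0.0268 0.0187 0 0;0.03 0.0268 0.0187 0 0;0.03 0.0268 0.0187 0 0;0.03 0.0268 0.0187 0 0;0.03 0.0268 0.0187 0 0;0.03 0.0268 0.0187 0 0;0.03 0 0 0 0;0.03 0 0 0 0;0.03 0 0 0 0'
python3 - <<'E'
from h import *
s=save('wrist','w6');o=get_obs();print(o['tool_pos'],o['ee_rot'],np.linalg.norm(o['qvel']),o['width'])
print(proj(s,o['tool_pos']+np.array([0,0,.006])),proj(s,np.array([.6318,-.1142,.111])))
cv2.imwrite('pics/w6b.png',cv2.convertScaleAbs(s['color'][160:],alpha=1.5))
E
```

```text
time: 8.92
tool_pos: [0.4854, -0.0046, 0.0211]
ee_rot: [3.141, -0.001, 0.157]
wrist_force: [0.3, 0.9, 0.7]
width: 0.0448
finger_force: 30.0
time: 10.08
tool_pos: [0.6899, -0.1042, 0.1495]
ee_rot: [-3.141, 0.002, 0.157]
wrist_force: [0.2, -0.1, -0.8]
width: 0.0448
finger_force: 30.0
[ 0.68983365 -0.10395854  0.15052708] [-3.14117799e+00  6.72771458e-04  1.57174654e-01] 0.029475590610201125 0.04487997637061094
[317.11272989 247.8459021 ] [318.96653595 303.26155367]
```

View pics/w6b.png

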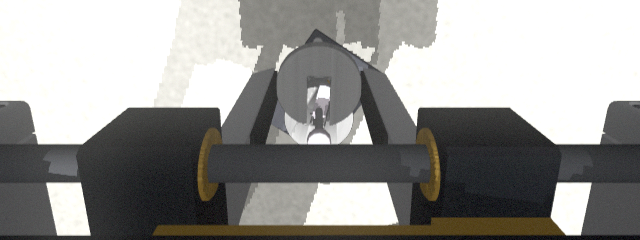

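The view shows the held medium disc at about (319,241) in the full image, its slot pointing at the knob (318,298) with both on the same column. Next I go down and slide in.

```bash
python3 -m creep '0.03 0 0.0004 0.035 0;0.03 0 0 0.0343 0;0.03 0 0 0 0;0.03 0 0 0 0;0.03 -0.0147 0 0 0;0.03 -0.0147 0 0 0;0.03 -0.0147 0 0 0;0.03 -0.0146 0 0 0;0.03 0 0 0 0;0.03 0 0 0 0;0.03 0 0 0.004 0;0.03 0 0 0 0;0.03 0 0 0 0;0.03 0 0 0 0'
python3 - <<'E'
from h import *
w=save('wrist','w7');o=get_obs();print(o['tool_pos'],o['ee_rot'],o['wrist_force'])
b=cv2.resize(w['color'][180:320,250:390],(560,560),interpolation=cv2.INTER_CUBIC)
cv2.imwrite('pics/c7.png',cv2.convertScaleAbs(b,alpha=1.4))
E
```

```text
time: 11.3
tool_pos: [0.6331, -0.1139, 0.0769]
ee_rot: [-3.141, 0.0, 0.157]
wrist_force: [-0.0, 0.5, -0.3]
width: 0.0447
finger_force: 30.0
[ 0.63301151 -0.11397026  0.07687761] [-3.14149106e+00  2.56938676e-04  1.57049529e-01] [-0.68344624 -0.83073152 -0.68561714]
```

View pics/c7.png

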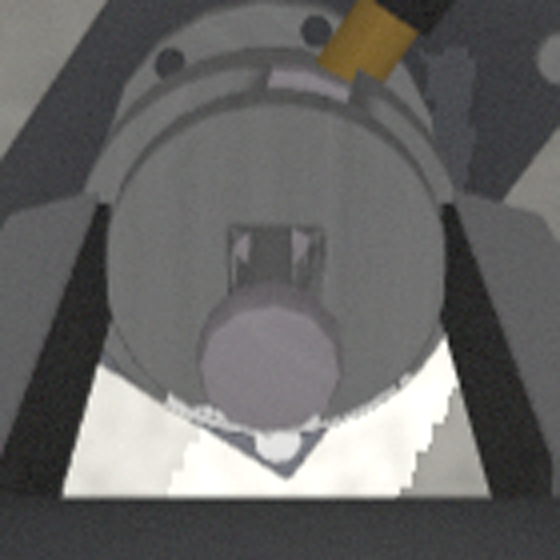

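The crop shows the medium disc's slot around the stem. The disc centre is at crop (275,264) and the knob at (270,366), so it's off by about 1 mm sideways.

```bash
python3 - <<'E'
from h import *
s=np.load('pics/w7.npz');y=.157
a=ray(s,318.9,246,.083);k=ray(s,317.5,271.5,.111);d=(k-a)[:2]
print(a,k,d@[np.cos(y),np.sin(y)],d@[np.sin(y),-np.cos(y)])
E
```

```text
[ 0.63375952 -0.11447304  0.083     ] [ 0.63232487 -0.1139937   0.111     ] -0.0013420603813145342 -0.0006977592267389529
```

```bash
python3 -m creep '0.03 -0.0012 -0.0007 0 0;0.03 0 0 0.003 0;0.03 0 0 0 0;0.03 0 0 0 0'; python3 -m creep '0.03 0 0 0.0015 0;0.03 0 0 0 0'
```

```text
time: 11.68
tool_pos: [0.6311, -0.1135, 0.0737]
ee_rot: [-3.141, 0.001, 0.157]
wrist_force: [0.2, 0.4, 0.1]
width: 0.0447
finger_force: 30.0
time: 11.85
tool_pos: [0.6315, -0.1136, 0.0732]
ee_rot: [3.141, -0.001, 0.157]
wrist_force: [-0.6, 0.6, 1.2]
width: 0.0448
finger_force: 30.0
```

```bash
python3 -m creep '0.065 0 0 0 0;0.065 0 0 0 0;0.065 0 0 0 0;0.065 0 0 -0.025 0;0.065 0 0 -0.04 0;0.065 0 0 -0.035 0;0.065 -0.0092 -0.0335 0 0;0.065 -0.0092 -0.0335 0 0;0.065 -0.0092 -0.0335 0 0;0.065 -0.0092 -0.0335 0 0;0.065 -0.0092 -0.0335 0 0;0.065 -0.0092 -0.0335 0 0;0.065 -0.0092 -0.0335 0 0;0.065 -0.0092 -0.0335 0 0;0.065 -0.0092 -0.0335 0 0;0.065 -0.0092 -0.0335 0.02 0;0.065 -0.0092 -0.0335 0.02 0;0.065 0 0 0.01 -0.122;0.065 0 0 0 -0.122'; python3 -m creep '0.065 0 0 0 0;0.065 0 0 0 0;0.065 0 0 0 0;0.065 0 0 0 0'
python3 - <<'E'
from h import *
s=save('wrist','w8');t=save('side','s8');o=get_obs();print(o['tool_pos'],o['ee_rot'],np.linalg.norm(o['qvel']))
p=proj(s,np.array([.474,.235,.026]));u,v=map(int,p); r=60;print(u,v)
c=cv2.resize(s['color'][v-r:v+r,u-r:u+r],(480,480),interpolation=cv2.INTER_CUBIC)
u,v=map(int,proj(t,np.array([.632,-.114,.08])))
a=cv2.resize(t['color'][v-24:v+24,u-16:u+16],(320,480),interpolation=cv2.INTER_CUBIC)
cv2.imwrite('pics/w8c.png',cv2.convertScaleAbs(np.hstack([c,a]),alpha=1.4,beta=-20))
E
```

```text
time: 13.43
tool_pos: [0.4709, 0.2359, 0.1194]
ee_rot: [-3.141, 0.006, 0.411]
wrist_force: [1.2, -0.8, -0.1]
width: 0.0653
finger_force: 0.0
time: 13.77
tool_pos: [0.4746, 0.2343, 0.1234]
ee_rot: [3.141, -0.001, 0.398]
wrist_force: [0.1, -1.1, 0.6]
width: 0.065
finger_force: 0.0
[0.4744378  0.23427632 0.12321984] [ 3.14151280e+00 -1.10358825e-03  3.98808477e-01] 0.005103071312697913
316 200
```

View pics/w8c.png

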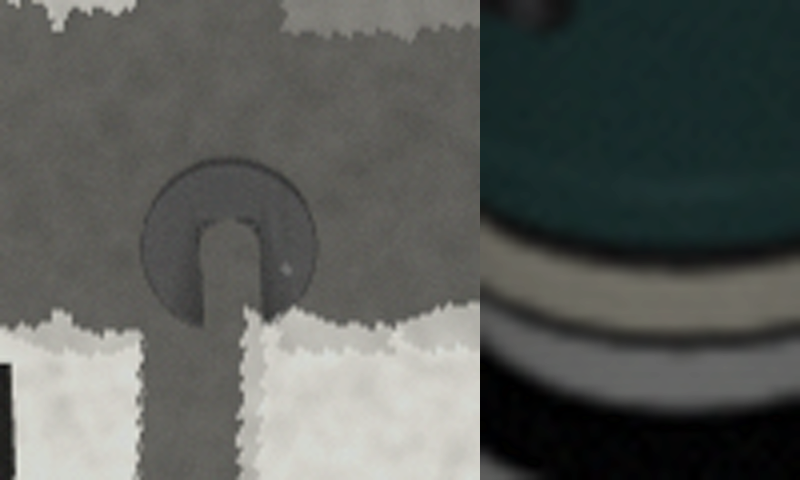

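The left crop shows the small disc with its centre at crop (229,246), pixel (313.3,201.5), and its slot straight down along tool −x. In the right crop the arm blocks the carrier.

```bash
python3 - <<'E'
from h import *
s=np.load('pics/w8.npz');o=get_obs()
a=ray(s,313.3,201.5,.026);d=a[:2]-np.array(o['tool_pos'])[:2];y=o['ee_rot'][2]
print(a,d@[np.cos(y),np.sin(y)],d@[np.sin(y),-np.cos(y)],o['tool_pos'][2])
b=a[:2]; d=np.array([.602,-.062])-b;print(d@[np.cos(y),np.sin(y)],d@[np.sin(y),-np.cos(y)])
E
```

```text
[0.47224531 0.23749586 0.026     ] -0.0007702183125485277 -0.003818269702757976 0.12321983818830864
0.003271688954476946 0.3263791440491826
```

```bash
python3 -m creep '0.06 -0.0008 -0.0038 0.03 0;0.06 0 0 0.035 0;0.06 0 0 0.025 0;0.06 0 0 0.0127 0;0.06 0 0 0 0;0.02 0 0 0 0;0.02 0 0 0 0;0.02 0 0 0 0;0.02 0 0 0 0;0.02 0 0 0 0;0.02 0 0 0 0'; python3 -m creep '0.02 0 0 -0.03 0;0.02 0 0 -0.035 0;0.02 0 0 -0.035 0;0.02 0 0 -0.03 0;0.02 0.0003 0.0326 0 0;0.02 0.0003 0.0326 0 0;0.02 0.0003 0.0326 0 0;0.02 0.0003 0.0326 0 0;0.02 0.0003 0.0326 0 0;0.02 0.0003 0.0326 0 0;0.02 0.0003 0.0326 0 0;0.02 0.0003 0.0326 0 0;0.02 0.0003 0.0326 0 0;0.02 0.0003 0.0326 0 0'
python3 -m creep '0.02 0 0 0 -0.121;0.02 0 0 0 -0.121;0.02 0 0 0 -0.121;0.02 0 0 0 -0.121;0.02 0 0 0 -0.121;0.02 0 0 0 -0.121;0.02 0 0 0 -0.121;0.02 0 0 0 -0.121;0.02 0 0 0 -0.121;0.02 0 0 0 -0.121;0.02 0 0 0 -0.121;0.02 0 0 0 -0.121;0.02 0 0 0 -0.121;0.02 0 0 0 -0.121;0.02 0 0 0 0;0.02 0 0 0 0;0.02 0 0 0 0'
python3 - <<'E'
from h import *
s=save('wrist','w9');t=save('side','s9');o=get_obs();print(o['tool_pos'],o['ee_rot'],np.linalg.norm(o['qvel']),o['width'])
y=o['ee_rot'][2];d=np.array([.6318,-.1137])-o['tool_pos'][:2];print(d@[np.cos(y),np.sin(y)],d@[np.sin(y),-np.cos(y)])
u,v=map(int,proj(t,np.array([.632,-.114,.08])))
a=cv2.resize(t['color'][v-40:v+40,u-40:u+40],(400,400),interpolation=cv2.INTER_CUBIC)
b=cv2.resize(s['color'][190:350,240:400],(400,400),interpolation=cv2.INTER_CUBIC)
cv2.imwrite('pics/c9.png',cv2.convertScaleAbs(np.hstack([a,b]),alpha=1.4,beta=-10))
E
```

```text
time: 14.78
tool_pos: [0.4719, 0.2377, 0.0202]
ee_rot: [3.141, -0.001, 0.401]
wrist_force: [-0.4, 0.9, 0.0]
width: 0.0344
finger_force: 30.0
time: 15.95
tool_pos: [0.6019, -0.0627, 0.1497]
ee_rot: [-3.141, 0.0, 0.401]
wrist_force: [1.0, 0.1, -1.4]
width: 0.0349
finger_force: 30.0
time: 17.37
tool_pos: [0.6015, -0.0612, 0.1498]
ee_rot: [-3.141, -0.0, 2.092]
wrist_force: [-0.5, -0.0, 0.4]
width: 0.0353
finger_force: 30.0
[ 0.60157937 -0.06119516  0.14985309] [-3.14143970e+00 -7.48527184e-05  2.09324203e+00] 0.009150762135995458 0.034829282765067845
-0.06058089373138867 -1.0732272202021267e-05
```

View pics/c9.png

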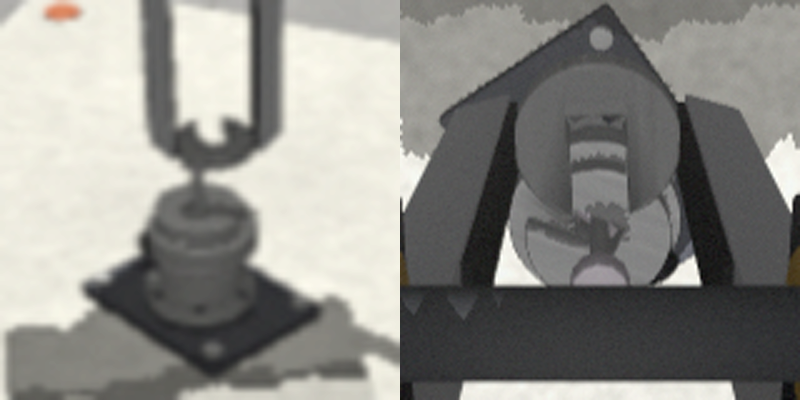

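The left crop shows the large and medium discs stacked flat on the pan. The right crop shows the held small disc, its slot pointing down the image toward the knob at crop (600,275) on the same column. Next I go down and slide in.

```bash
python3 -m creep '0.02 0 0 0.031 0;0.02 0 0 0.031 0;0.02 0 0 0 0;0.02 0 0 0 0;0.02 -0.0152 0 0 0;0.02 -0.0152 0 0 0;0.02 -0.0152 0 0 0;0.02 -0.0148 0 0 0;0.02 0 0 0 0;0.02 0 0 0 0;0.02 0 0 0.004 0;0.02 0 0 0 0;0.02 0 0 0 0;0.02 0 0 0 0'
python3 - <<'E'
from h import *
w=save('wrist','w10');o=get_obs();print(o['tool_pos'],o['ee_rot'],o['wrist_force'])
b=cv2.resize(w['color'][190:310,260:380],(480,480),interpolation=cv2.INTER_CUBIC)
cv2.imwrite('pics/c10.png',cv2.convertScaleAbs(b,alpha=1.4))
E
```

```text
time: 18.63
tool_pos: [0.6317, -0.1131, 0.0841]
ee_rot: [-3.142, 0.0, 2.095]
wrist_force: [0.7, 0.3, -0.9]
width: 0.0348
finger_force: 30.0
[ 0.63171674 -0.11314069  0.08411389] [-3.14157697e+00  2.52140002e-04  2.09534976e+00] [ 0.15131016  0.5772333  -0.75563162]
```

View pics/c10.png

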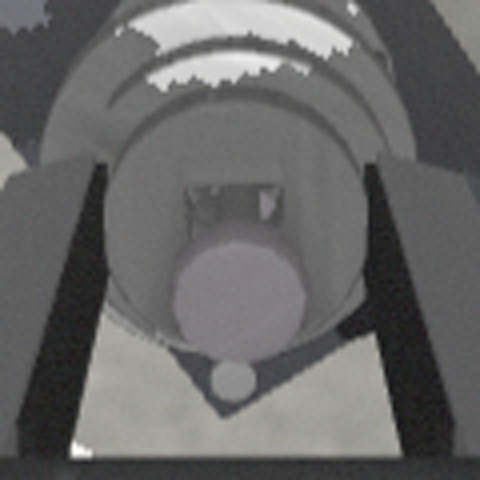

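The crop shows the small disc's centre at (235,229) and the knob at (240,298), with the stem inside the slot.

```bash
python3 - <<'E'
from h import *
s=np.load('pics/w10.npz');y=2.095
a=ray(s,318.8,247.3,.0895);k=ray(s,320,264.5,.111);d=(k-a)[:2]
print(a,k,d@[np.cos(y),np.sin(y)],d@[np.sin(y),-np.cos(y)])
E
```

```text
[ 0.63103329 -0.11329919  0.0895    ] [ 0.63159038 -0.11315037  0.111     ] -0.00015000087615461618 0.0005567751696948145
```

```bash
python3 -m creep '0.02 0 0.0005 0 0;0.02 0 0 0.002 0;0.02 0 0 0 0;0.02 0 0 0 0'; python3 -m creep '0.02 0 0 0.001 0;0.02 0 0 0 0;0.02 0 0 0 0'
```

```text
time: 19.02
tool_pos: [0.6321, -0.1131, 0.0817]
ee_rot: [-3.141, -0.0, 2.095]
wrist_force: [0.7, 0.0, -0.7]
width: 0.0348
finger_force: 30.0
time: 19.27
tool_pos: [0.6324, -0.1133, 0.0812]
ee_rot: [3.141, 0.0, 2.095]
wrist_force: [0.6, 0.6, 0.1]
width: 0.0345
finger_force: 30.0
```

Touching down. I'll release, rise and back away, then check.

```bash
python3 -m creep '0.055 0 0 0 0;0.055 0 0 0 0;0.055 0 0 0 0;0.055 0 0 -0.025 0;0.055 0 0 -0.04 0;0.055 0 0 -0.035 0;0.055 0.035 0 -0.015 0;0.055 0.035 0 0 0;0.055 0.03 0 0 0;0.055 0 0 0 0;0.055 0 0 0 0;0.055 0 0 0 0;0.055 0 0 0 0'
python3 - <<'E'
from h import *
w=save('wrist','w11');t=save('side','s11');c=save('scene','c11');o=get_obs();print(o['tool_pos'],np.linalg.norm(o['qvel']))
p=[]
for s,r in((t,24),(c,24)):
    u,v=map(int,proj(s,np.array([.632,-.114,.08])));p.append(cv2.resize(s['color'][v-r:v+r,u-r:u+r],(400,400),interpolation=cv2.INTER_CUBIC))
cv2.imwrite('pics/c11.png',cv2.convertScaleAbs(np.hstack(p),alpha=1.4,beta=-10))
E
```

```text
time: 20.35
tool_pos: [0.5826, -0.0277, 0.1955]
ee_rot: [-3.141, 0.0, 2.094]
wrist_force: [-0.7, -0.3, 0.2]
width: 0.0553
finger_force: 0.0
[ 0.58255104 -0.02767685  0.19541889] 0.00455105236731618
```

View pics/c11.png

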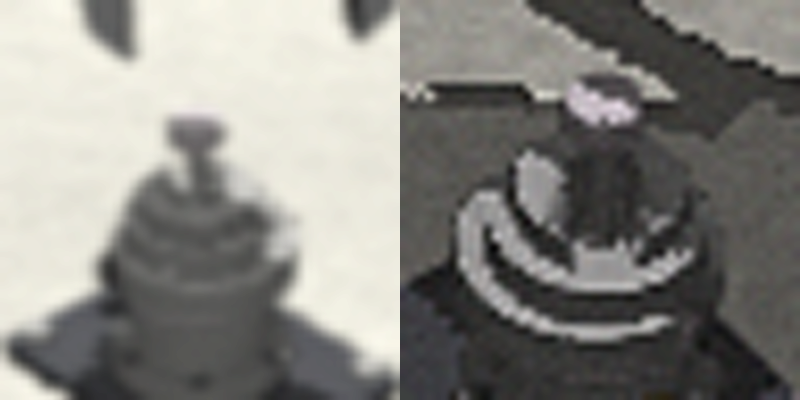

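Both crops show the three discs stacked concentrically and flat below the knob, large, then medium, then small, with the gripper clear.

```bash
python3 -c "
from bench import *
print(close_job())"
```

```text
the job is handed in; nothing more can be done
None
```

The three weights are stacked flat on the carrier's stem, large at the bottom, then medium, then small; slots are turned about 166° and 111° from the one below, the meter and screwdriver were not touched, and I handed the job in at about 20.5 s.

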